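Park the tall stone crate in its bay and shut the gate

ROBOT

A 6-joint arm with a two-finger parallel gripper is mounted at the origin on a cart in front of the work surface, level with it; the furniture and walls round the work are solid. World frame = base frame: x ahead of the robot, y to its left, z up, the work surface at z = 0. Lengths are in m, angles in rad, forces in N, time in s.
With the tool pointing down it reaches from about 0.3 to 0.875 m from the base axis. Payload 6.4 kg.
Tool frame: the origin (TCP) lies where the fingers leave the gripper's body, on its centre line; the fingertips stand 73 mm ahead of it and the grasp point (between the pads) lies 54 mm ahead of it; z points along the fingers, y is the line along which they close (so a half turn about z gives the same grasp; the last joint's range is limited). The gripper opens to 85 mm and grips with 20 to 120 N. Pads are 22 mm wide; open, the fingers measure 114 mm over their backs; the gripper's body (76 mm by 85 mm) begins 54 mm behind the grasp point. The pads swing forward as they close: fully open they stand 13 mm farther back than shut.
Start: joints at [1.051, 0.181, 1.607, -0, 1.354, -0.206], TCP at [0.177, 0.547, 0.304] pointing down, gripper open.
Joint ranges: [-2.99, 2.99], [-0.89, 2.07], [0.3, 2.58], [-1.14, 4.28], [0, 2.63], [-3.12, 3.12]. Speed limits (rad/s): [2.57, 2.57, 3.01, 3.14, 3.14, 3.14].

INTERFACE

Orientations are given as a unit quaternion [w, x, y, z].
In Python, from bench import ctrl gives the robot as it stands.
- The arm moves only by the tool carry_out, never from a script. Its argument "steps" is one flat list of numbers, 7 for each row, row after row: the shift along the tool's x, y, z in m, then the turn, a rotation vector about the tool's x, y, z in rad, then the opening, from 0 (shut) to 1 (fully open). In form: [dx, dy, dz, wx, wy, wz, claw, dx, dy, dz, wx, wy, wz, claw, ...]. A call has 1 to 20 rows; each row is the pose to reach, as a shift and turn from the pose commanded when the call began, along the tool's axes at that moment; what a row does not reach only later rows make up. A row lasts 1/10 s, in which the tool goes at most 50 mm and 8.59 degrees, less where a joint would pass 70% of its speed; a pose out of reach is approached as far as the arm can. A call with a gripper value outside its range is refused whole. The fingers move at their own pace and stop on an object; the grip force is fixed at half the most. Time passes only in rows, so rows that repeat a pose let the fingers close. It gives the time, the measured TCP pose, the force, the opening and the grip force at its end, in the units of the state.
- ctrl.get_obs(): the state, without advancing time (a new reading comes with each control period).
- ctrl.camera(name): name is "side" or "top"; returns the picture (384x512x3 uint8, red, green, blue); there is no depth.
- ctrl.camera_params(name): a dict with "vertical_fov" (degrees; the focal length in pixels is half the picture's height over the tangent of half this angle, whatever the lens; pixels are square), "cx", "cy" (the principal point, pixels), "cam_to_world" (4x4, takes a point from camera to world coordinates). Camera axes: x right, y down, z forward; pixel columns grow to the right and rows downward; lengths in m; the calibration is good to about 2 mm. A picture is of the moment at which its call begins. camera_params takes no time and is no camera call.
- ctrl.hand_in(): hands the job in; it is judged then, once.
The state is a dict: "time_s": time; "q": joint angles; "dq": joint speeds; "joint_efforts": joint torques, N m; "eef_pos": TCP position; "eef_rot": TCP orientation; "wrist_force": force on the tool from outside, world axes, zero at the start; "torque": the same for the moment, N m; "opening": opening from 0.0 (shut) to 1.0 (fully open); "grasp_force": force on a finger pad.
Only numpy, scipy, OpenCV 4.12 (cv2) and the standard library are available. Lean on these libraries where they do the work, as an engineer would, in place of code of your own. Each camera call takes 0.05 s, during which the arm holds its last target. There are 200 camera calls.

TASK

Push the tall wooden stone crate along the bench into its bay until it stands square against the back stop. Push it low, at the toe board, so that it slides and does not rock or tip, and do not grip or lift it. Then push the bay's steel gate bar with a fingertip until it is fully shut across the mouth behind the crate, and leave the loose things round about (small whetstone, handle blank, low tin, brush) where they are.

Things in the scene. Friction and masses are not known exactly. Their poses are not given: they have to be found in the camera images.
- crate: Tall wooden crate with two whetstones stuck fast on end in it, 0.75 to 1 kg, sliding on the bench. Origin: on the bench, under the middle of its box. +x: its front, which enters the bay first. Box x -40..40, y -55..55, up to z 150 mm (stones to 208). Its base, a 28 mm board, juts out at the rear as a toe board to x -110. A push higher than about 50 mm can tip it forward.
- crate_toe (a point): Middle of the toe board's flat rear edge, at x -110, z 14 mm in the crate's frame; the edge is 110 mm wide (along the crate's y) and 28 mm high from the bench. This is where to push, along the crate's +x. The toe board's clear top is 70 mm long, up to the tall box.
- bay: Parking bay of dark wood, fixed to the bench. Origin: on the bench, where the crate's origin is when the crate is home; +x points from the mouth to the stop, as the home crate's x does. Stop face at x +41 mm, 30 high, y -93..93. Guide strips 22 mm high, 14 thick, inner faces at y +-67 from x -20 to the stop, 12 mm clear of the crate each side. No floor plate.
- bay_mouth (a point): Middle of the bay's mouth on the bench, at x -75 mm in the bay's frame; here the guides' inner faces have flared out to about y +-80 mm.
- gate (a joint): Angle of the steel gate bar about its upright hinge, rad: 0 = shut at a hard stop, lying across the mouth along the bay's +y; it grows as the bar swings out (pi/2: along the bay's -x), up to 2.5. Stays where it is left; about 1 N at the pin moves it. Bar 12 mm wide, z 12..26 mm, 82 mm long from the hinge axis. Shut, it clears the home crate's toe edge by 4 mm.
- gate_pin (a point): Point on the axis of the upright finger pin of the gate bar, 42 mm above the bench and 70 mm from the hinge axis. The pin is 12 mm thick from the bar (z 26) to z 69 mm, with an 18 mm cap over its last 8 mm.
- gate_hinge (a point): Point on the gate's hinge axis, at x -120, y -97, z 12 mm in the bay's frame; the post (16 mm thick, 36 high) stands on a 10 mm high, 20 mm wide steel strip running from x -54 to -136.
- pebble: Small pale whetstone, 28x52x24 mm; bystander. Origin at centre of the underside.
- blank: Wooden handle blank, 25x132x25 mm; bystander. Origin at centre of the underside.
- tin: Low round tin, 65 mm wide, 38 mm high; bystander. Origin at centre of the underside.
- brush: Wooden scrubbing brush, 41x156x26 mm; bystander. Origin at centre of the underside.

How it is judged:
On the way, in this order (a step that is already met when the one before it is completed fails the run):
1. the crate stands home against the stop, the gate still open (x of crate in the frame of bay between -0.01 and 0.006 m and y of crate in the frame of bay between -0.018 and 0.018 m and angle between the x axis of crate and the x axis of bay, either way round below 0.12 rad and value of joint gate above 0.4 rad), for 0.2 s.
2. the gate is shut behind it (value of joint gate below 0.1 rad), for 0.2 s.
At the end, for the whole second after the job is handed in: The crate stands upright and at rest in the bay, within 10 mm of the back stop, within 18 mm of the bay's middle line and within 0.12 rad of square; the gate bar is within 0.1 rad of shut (x of crate in the frame of bay between -0.01 and 0.006 m and y of crate in the frame of bay between -0.018 and 0.018 m and angle between the x axis of crate and the x axis of bay, either way round below 0.12 rad and angle between crate's own z axis and vertical below 0.04 rad and value of joint gate below 0.1 rad and linear speed of crate below 0.01 m/s); the robot touches nothing.
It fails at once if the crate rocks or tips by more than 0.15 rad (angle between crate's own z axis and vertical above 0.15 rad).
It fails at once if the crate is lifted off the bench (height (world z) of crate above 0.012 m).
It fails at once if the small pale whetstone, handle blank, low tin or brush is moved by more than 30 mm (distance of any of pebble, blank, tin, brush from where it was at the start of the episode above 0.03 m).
It also fails if it takes over 72 s, if anything falls off the work surface, if the arm or the gripper's body presses on something with over 40 N, if the wrist force passes 120 N, or if a joint passes its speed limit or range.

## Working session

There is one attempt and no reset: what is moved stays moved. The work goes in short steps, Python scripts to look and compute and a tool call to move; the robot and the scene stay as the last step left them, time stands still between calls to the robot, and variables do not carry over. Pictures are saved under pics/ and viewed, at most 10 in all, crops included, and the job is handed in when it is done.

Besides the shell and the picture viewer there is one more tool, called after "Emit:" in YAML: its name, and indented under it one key for each argument. carry_out: Moves the arm, as the interface text tells. Its arguments: {"type":"object","properties":{"steps":{"type":"array"}},"required":["steps"]}

```bash
mkdir -p pics
python3 - <<'E'
from bench import ctrl
import cv2,numpy as np
for n in("top","side"):
    cv2.imwrite(f"pics/{n}0.png",ctrl.camera(n)[:,:,::-1])
    p=ctrl.camera_params(n);print(n,p["vertical_fov"],p["cx"],p["cy"],np.round(p["cam_to_world"],3).tolist())
o=ctrl.get_obs();print(o["time_s"],o["eef_pos"],o["eef_rot"])
E
```

```text
top 57.47156841388243 250.5975849113839 197.6404799274641 [[-0.005, -0.985, 0.17, 0.4], [-1.0, 0.004, -0.006, -0.032], [0.005, -0.17, -0.985, 1.105], [0.0, 0.0, 0.0, 1.0]]
side 52.35674138566478 254.25507906661096 187.13322173356008 [[0.784, 0.461, -0.416, 0.993], [0.621, -0.588, 0.518, -0.513], [-0.006, -0.665, -0.747, 0.802], [0.0, 0.0, 0.0, 1.0]]
0.1 [0.17727074 0.54658049 0.30304661] [-2.85320774e-04  1.56230308e-01  9.87720311e-01 -7.72408612e-04]
```

View pics/top0.png

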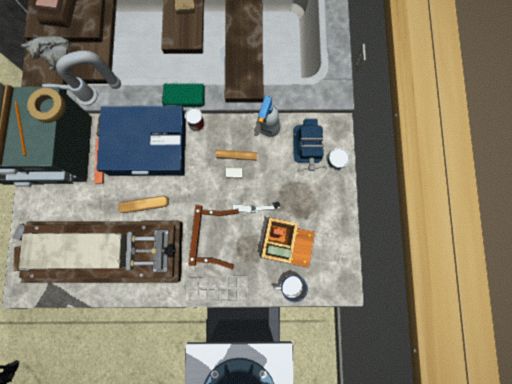

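View pics/side0.png

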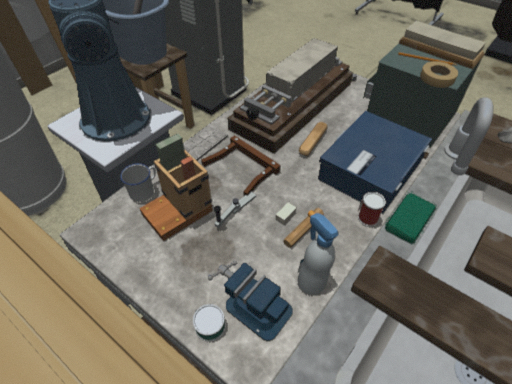

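The top view shows the crate at about (288,240), with its toe board on the right at about (303,248). The bay's stop is at column 195, with guides at rows 210 and 264. The gate hinge is near (240,209) and the pin near (277,205). The side view shows the crate at (183,185) and the gate at (235,208). I'll enlarge both.

Run:
```python
import cv2
a=cv2.imread("pics/top0.png")[190:310,180:330];cv2.imwrite("pics/tc.png",cv2.resize(a,None,fx=5,fy=5,interpolation=cv2.INTER_CUBIC)[:600,:800])
a=cv2.imread("pics/side0.png")[130:250,120:280];cv2.imwrite("pics/sc.png",cv2.resize(a,None,fx=5,fy=5,interpolation=cv2.INTER_CUBIC))
```

```text
(no output)
```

View pics/tc.png

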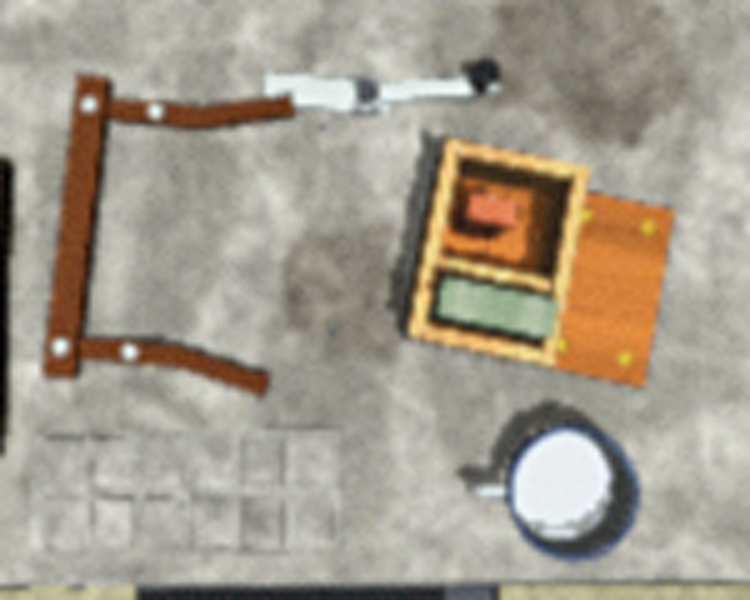

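View pics/sc.png

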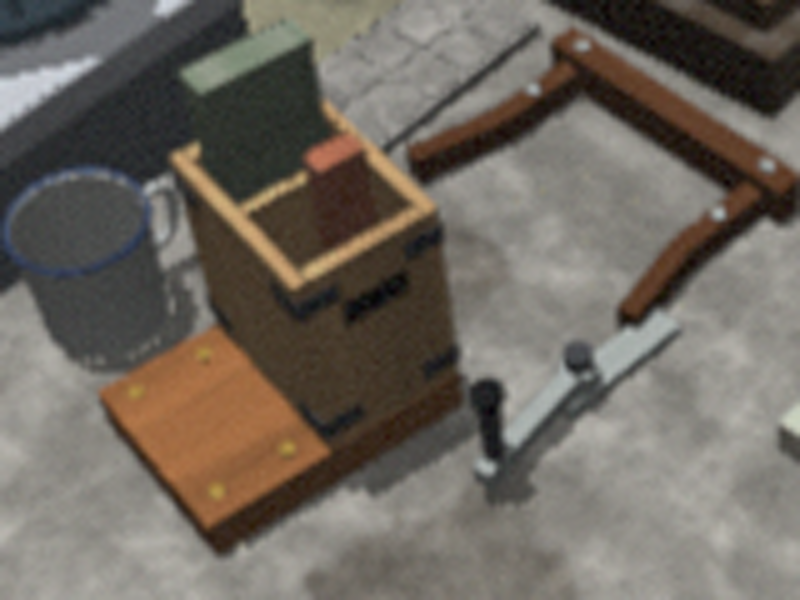

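The crops show the toe's rear edge in top crop from (673,208) to (643,386), the stop's inner edge from (110,78) to (76,377), the hinge post at (367,93) and the pin cap at (484,73). A mug stands beside the toe at about (570,490). I'll cast rays from these points.

```bash
cat > h.py <<'E'
import numpy as np
from bench import ctrl
def ray(n,u,v,z):
    p=ctrl.camera_params(n);f=192/np.tan(np.radians(p["vertical_fov"]/2));T=np.array(p["cam_to_world"])
    d=T[:3,:3]@[(u-p["cx"])/f,(v-p["cy"])/f,1];c=T[:3,3]
    return (c+d*(z-c[2])/d[2])[:2]
def tc(x,y,z):return ray("top",180+(x+.5)/5-.5,190+(y+.5)/5-.5,z)
def sc(x,y,z):return ray("side",120+(x+.5)/5-.5,130+(y+.5)/5-.5,z)
E
python3 - <<'E'
from h import *
def fr(o,x): 
    a=np.arctan2(x[1],x[0]);return np.round(o,4),round(float(a),3)
for nm,f,toe,stop,h,c in(("top",tc,[(673,208),(643,386)],[(110,78),(76,377)],(367,93),(484,73)),("side",sc,[(210,532),(103,398)],[(783,208),(560,50)],(578,353),(486,390))):
    A,B=[f(*p,.028) for p in toe];e=A-B;L=np.hypot(*e)   # A: far (+x world) corner
    x=np.array([-e[1],e[0]])/L
    print(nm,"toe",A.round(4),B.round(4),"L",L.round(4),"crate",fr((A+B)/2+.11*x,x))
    A,B=[f(*p,.03) for p in stop];e=A-B;L=np.hypot(*e);x=np.array([-e[1],e[0]])/L
    o=(A+B)/2-.041*x;y=np.array([-x[1],x[0]])
    print(" stop",A.round(4),B.round(4),L.round(4),"bay",fr(o,x),"hinge pred",(o-.12*x-.097*y).round(4),"mouth",(o-.075*x).round(4))
    H=f(*h,.036);P=f(*c,.069);d=P-H
    print(" hinge",H.round(4),"pin",P.round(4),np.hypot(*d).round(4),"gate",np.arctan2(*( [d@y,-(d@x)][::-1])).round(3))
for p in[(570,430),(570,560),(510,490),(638,490)]:print("mug rim z.09",tc(*p,.09).round(3))
print("mug base side",sc(110,362,0).round(3),"toe inner",tc(590,190,.028),tc(556,370,.028))
import json;p=[ctrl.camera_params("top")["cam_to_world"]]
E
```

```text
top toe [ 0.4802 -0.2331] [ 0.3729 -0.2111] L 0.1095 crate (array([ 0.4486, -0.1144]), 1.368)
 stop [0.5622 0.114 ] [0.3801 0.1311] 0.1829 bay (array([0.4673, 0.0817]), 1.477) hinge pred [ 0.5527 -0.0468] mouth [0.4603 0.007 ]
 hinge [ 0.5512 -0.0453] pin [ 0.5584 -0.1151] 0.0701 gate 1.766
side toe [ 0.4843 -0.2355] [ 0.3808 -0.213 ] L 0.106 crate (array([ 0.4559, -0.1168]), 1.357)
 stop [0.5736 0.1055] [0.3923 0.1289] 0.1828 bay (array([0.4777, 0.0766]), 1.442) hinge pred [ 0.5585 -0.0549] mouth [0.4681 0.0022]
 hinge [ 0.5554 -0.0467] pin [ 0.5544 -0.1118] 0.0651 gate 1.684
mug rim z.09 [ 0.35  -0.159]
mug rim z.09 [ 0.279 -0.157]
mug rim z.09 [ 0.317 -0.124]
mug rim z.09 [ 0.317 -0.196]
mug base side [ 0.343 -0.184] toe inner [ 0.49146737 -0.18236415] [ 0.38266396 -0.15872493]
```

```bash
cat >> h.py <<'E'
from scipy.spatial.transform import Rotation as Ro
def goto(*ts):
    o=ctrl.get_obs();w=o["eef_rot"];R=Ro.from_quat([w[1],w[2],w[3],w[0]])
    print("t",round(o["time_s"],2),"pos",np.round(o["eef_pos"],4),"yaw_x",round(float(np.arctan2(*R.as_matrix()[:2,0][::-1])),4),"F",np.round(o["wrist_force"],1),"open",round(float(o["opening"]),2))
    for x,y,z,a in ts:  # a: world yaw of the tool's x
        T=Ro.from_matrix(np.array([[np.cos(a),np.sin(a),0],[np.sin(a),-np.cos(a),0],[0,0,-1]]))
        print(np.round(R.inv().apply(np.array([x,y,z])-o["eef_pos"]),4),np.round((R.inv()*T).as_rotvec(),4))
E
python3 -c "
from h import *
goto((.40,.28,.34,2.0),(.419,-.267,.34,1.365))"
```

```text
t 0.1 pos [0.1773 0.5466 0.303 ] yaw_x 2.8278 F [0.2 0.3 0.6] open 1.0
[-0.2941 -0.1849 -0.0367] [-1.700e-03  4.000e-04  8.278e-01]
[-0.481  -0.6993 -0.036 ] [-1.6000e-03  9.0000e-04  1.4628e+00]
```

Emit:
carry_out:
  steps: [-0.294,-0.185,-0.037,0,0,0.828,0.6,-0.294,-0.185,-0.037,0,0,0.828,0.6,-0.294,-0.185,-0.037,0,0,0.828,0.6,-0.294,-0.185,-0.037,0,0,0.828,0.6,-0.294,-0.185,-0.037,0,0,0.828,0.6,-0.294,-0.185,-0.037,0,0,0.828,0.6,-0.481,-0.699,-0.036,0,0,1.463,0.6,-0.481,-0.699,-0.036,0,0,1.463,0.6,-0.481,-0.699,-0.036,0,0,1.463,0.6,-0.481,-0.699,-0.036,0,0,1.463,0.6,-0.481,-0.699,-0.036,0,0,1.463,0.6,-0.481,-0.699,-0.036,0,0,1.463,0.6,-0.481,-0.699,-0.036,0,0,1.463,0.6,-0.481,-0.699,-0.036,0,0,1.463,0.6,-0.481,-0.699,-0.036,0,0,1.463,0.6,-0.481,-0.699,-0.036,0,0,1.463,0.6,-0.481,-0.699,-0.036,0,0,1.463,0.6,-0.481,-0.699,-0.036,0,0,1.463,0.6,-0.481,-0.699,-0.036,0,0,1.463,0.6,-0.481,-0.699,-0.036,0,0,1.463,0.6]

```text
time_s: 2.1
eef_pos: [0.4188, -0.2666, 0.3391]
eef_rot: [-0.001, 0.777, 0.63, 0.0]
wrist_force: [0.2, 0.1, 0.5]
opening: 0.599
grasp_force: 0.0
```

```bash
python3 -c "
from h import *
goto((.419,-.267,.083,1.365))"
```

```text
t 2.1 pos [ 0.4188 -0.2666  0.3391] yaw_x 1.363 F [0.2 0.1 0.5] open 0.6
[-0.0007  0.0007  0.2561] [-0.0015 -0.0014 -0.002 ]
```

Emit:
carry_out:
  steps: [0,0,0.05,0,0,0,0.6,0,0,0.1,0,0,0,0.6,0,0,0.15,0,0,0,0.6,0,0,0.19,0,0,0,0.6,0,0,0.22,0,0,0,0.6,0,0,0.24,0,0,0,0.6,0,0,0.25,0,0,0,0.6,0,0,0.256,0,0,0,0.6,0,0,0.256,0,0,0,0.6]

```text
time_s: 3.0
eef_pos: [0.4194, -0.2658, 0.0841]
eef_rot: [-0.0, 0.776, 0.631, 0.0]
wrist_force: [-0.0, 0.2, 0.7]
opening: 0.602
grasp_force: 0.0
```

Run:
```python
from h import *
import cv2
goto()
a=ctrl.camera("side")[110:260,80:280,::-1];b=ctrl.camera("top")[190:310,180:340,::-1]
cv2.imwrite("pics/s1.png",np.vstack([cv2.resize(a,(400,300)),cv2.resize(b,(400,300))]))
```

```text
t 3.0 pos [ 0.4194 -0.2658  0.0841] yaw_x 1.3657 F [-0.   0.2  0.7] open 0.6
```

View pics/s1.png

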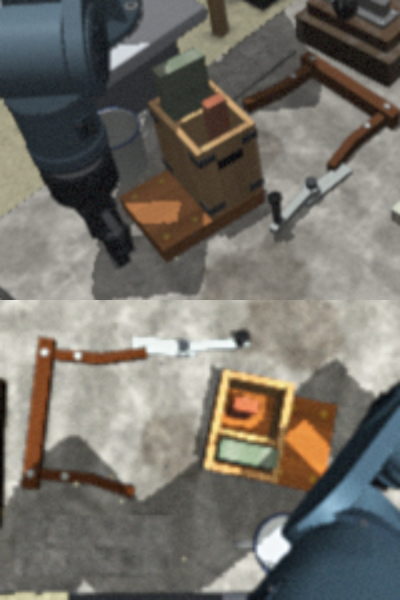

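In the side crop, the fingertips are near the bench at about (122,262), just behind the toe's rear edge. The gripper is clear of the mug, so I can push.

Emit:
carry_out:
  steps: [0.01,0,0,0,0,0,0.6,0.02,0,0,0,0,0,0.6,0.025,0,0,0,0,0,0.6,0.029,0,0,0,0,0,0.6,0.032,0,0,0,0,0,0.6,0.035,0,0,0,0,0,0.6,0.038,0,0,0,0,0,0.6,0.041,0,0,0,0,0,0.6,0.044,0,0,0,0,0,0.6,0.047,0,0,0,0,0,0.6,0.05,0,0,0,0,0,0.6]

```text
time_s: 4.2
eef_pos: [0.4296, -0.2178, 0.084]
eef_rot: [0.0, 0.776, 0.631, -0.0]
wrist_force: [0.1, -5.6, -1.7]
opening: 0.599
grasp_force: 2.6
```

```bash
python3 -c "
from h import *
goto((.4574,-.0384,.084,1.475),(.4478,-.1380,.084,1.475))"
```

```text
t 4.2 pos [ 0.4296 -0.2178  0.084 ] yaw_x 1.3646 F [ 0.1 -5.6 -1.7] open 0.6
[ 1.813e-01 -9.500e-03 -1.000e-04] [ 0.0005  0.0008 -0.1104]
[ 0.0819  0.0015 -0.    ] [ 0.0005  0.0008 -0.1104]
```

Emit:
carry_out:
  steps: [0.005,0,0,0,0,-0.007,0.6,0.01,0,0,0,0,-0.014,0.6,0.015,0,0,0,0,-0.021,0.6,0.02,0,0,0,0,-0.028,0.6,0.025,0,0,0,0,-0.035,0.6,0.03,0,0,0,0,-0.042,0.6,0.035,0,0,0,0,-0.049,0.6,0.04,0,0,0,0,-0.056,0.6,0.045,0,0,0,0,-0.063,0.6,0.05,0,0,0,0,-0.07,0.6,0.055,0,0,0,0,-0.077,0.6,0.06,0.001,0,0,0,-0.084,0.6,0.065,0.001,0,0,0,-0.091,0.6,0.07,0.001,0,0,0,-0.098,0.6,0.075,0.001,0,0,0,-0.104,0.6,0.08,0.001,0,0,0,-0.11,0.6,0.082,0.001,0,0,0,-0.11,0.6]

```text
time_s: 5.9
eef_pos: [0.4473, -0.1371, 0.084]
eef_rot: [0.0, 0.74, 0.673, -0.0]
wrist_force: [-0.4, -5.4, 0.2]
opening: 0.603
grasp_force: 2.9
```

Run:
```python
from h import *
import cv2
goto((.4574,-.0384,.084,1.475))
b=ctrl.camera("top")[190:310,180:330,::-1]
cv2.imwrite("pics/t2.png",cv2.resize(b,None,fx=5,fy=5,interpolation=cv2.INTER_CUBIC))
```

```text
t 5.9 pos [ 0.4473 -0.1371  0.084 ] yaw_x 1.4759 F [-0.4 -5.4  0.2] open 0.6
[ 0.0992  0.0007 -0.    ] [0.0001 0.0005 0.0009]
```

View pics/t2.png

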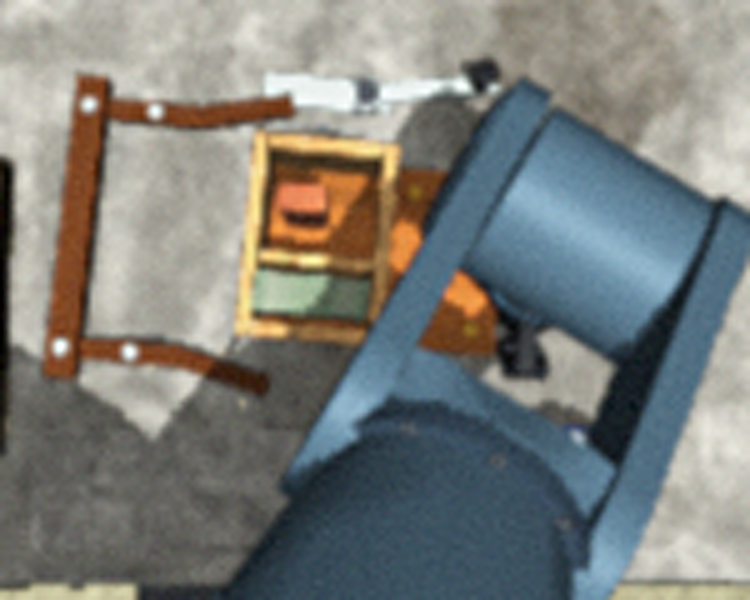

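The crate now sits square to the mouth, with box-top corners at about (258,130), (400,142), (238,335) and (362,347). I'll check its lateral offset.

Run:
```python
from h import *
c=[tc(*p,.15) for p in[(258,130),(400,142),(362,347),(238,335)]]
m=sum(c)/4;o=np.array([.469,.082]);x=np.array([np.cos(1.475),np.sin(1.475)]);y=np.array([-x[1],x[0]])
print(m,(m-o)@x,(m-o)@y,[np.hypot(*(c[i]-c[i-1])).round(3) for i in range(4)])
f=(c[0]-c[3])+(c[1]-c[2]);print(np.arctan2(f[0],-f[1]))
g=[tc(*p,.028) for p in[(500,356)]];print(g,(g[0]-o)@x,(g[0]-o)@y)
# guides' lower inner edge at top z .022: near stop
for p in[(113,340),(113,120)]:print((tc(*p,.022)-o)@x,(tc(*p,.022)-o)@y)
```

```text
[ 0.45603481 -0.01493691] -0.09773257499953064 0.0036337452831827002 [np.float64(0.111), np.float64(0.078), np.float64(0.113), np.float64(0.067)]
1.428299578723488
[array([ 0.39117768, -0.12498737])] -0.21348203742811617 0.05766718904287885
0.02171253171419628 0.0694344602714209
0.03708083811750591 -0.06471593375059449
```

Emit:
carry_out:
  steps: [0.005,0,0,0,0,0,0.6,0.01,0,0,0,0,0,0.6,0.015,0,0,0,0,0,0.6,0.02,0,0,0,0,0,0.6,0.025,0,0,0,0,0,0.6,0.03,0,0,0,0,0,0.6,0.035,0,0,0,0,0,0.6,0.04,0,0,0,0,0,0.6,0.045,0,0,0,0,0,0.6,0.05,0,0,0,0,0,0.6,0.055,0,0,0,0,0,0.6,0.06,0,0,0,0,0,0.6,0.065,0,0,0,0,0,0.6,0.07,0,0,0,0,0,0.6,0.075,0,0,0,0,0,0.6,0.08,0,0,0,0,0,0.6,0.083,0,0,0,0,0,0.6,0.086,0,0,0,0,0,0.6,0.088,0,0,0,0,0,0.6]

```text
time_s: 7.85
eef_pos: [0.4555, -0.0498, 0.084]
eef_rot: [0.0, 0.74, 0.673, -0.0]
wrist_force: [-0.3, -6.8, 1.4]
opening: 0.598
grasp_force: 3.2
```

Emit:
carry_out:
  steps: [0.001,0,0,0,0,0,0.6,0.002,0,0,0,0,0,0.6,0.003,0,0,0,0,0,0.6,0.004,0,0,0,0,0,0.6,0.005,0,0,0,0,0,0.6]

```text
time_s: 8.35
eef_pos: [0.456, -0.045, 0.084]
eef_rot: [0.0, 0.74, 0.673, -0.0]
wrist_force: [0.0, -6.0, 0.7]
opening: 0.603
grasp_force: 3.2
```

```bash
python3 -c "
from h import *
goto((.4574,-.0384,.084,1.475))"
```

```text
t 8.35 pos [ 0.456 -0.045  0.084] yaw_x 1.4753 F [ 0.  -6.   0.7] open 0.6
[ 0.0067  0.0008 -0.    ] [-0.0004  0.0006  0.0003]
```

Emit:
carry_out:
  steps: [0.001,0,0,0,0,0,0.6,0.002,0,0,0,0,0,0.6,0.003,0,0,0,0,0,0.6,0.004,0,0,0,0,0,0.6]

```text
time_s: 8.75
eef_pos: [0.4564, -0.041, 0.084]
eef_rot: [0.0, 0.74, 0.673, -0.0]
wrist_force: [-0.3, -6.4, 1.3]
opening: 0.602
grasp_force: 3.2
```

Emit:
carry_out:
  steps: [0.001,0,0,0,0,0,0.6,0.002,0,0,0,0,0,0.6]

```text
time_s: 8.95
eef_pos: [0.4565, -0.039, 0.084]
eef_rot: [0.0, 0.74, 0.673, -0.0]
wrist_force: [0.3, -6.7, 0.8]
opening: 0.597
grasp_force: 3.2
```

Emit:
carry_out:
  steps: [0.001,0,0,0,0,0,0.6,0.002,0,0,0,0,0,0.6]

```text
time_s: 9.15
eef_pos: [0.4567, -0.037, 0.084]
eef_rot: [0.0, 0.74, 0.673, -0.0]
wrist_force: [-0.5, -6.2, 1.4]
opening: 0.6
grasp_force: 3.2
```

Emit:
carry_out:
  steps: [0.001,0,0,0,0,0,0.6,0.002,0,0,0,0,0,0.6]

```text
time_s: 9.35
eef_pos: [0.4571, -0.0359, 0.0841]
eef_rot: [0.001, 0.74, 0.673, -0.001]
wrist_force: [-2.4, -15.4, -0.2]
opening: 0.602
grasp_force: 8.0
```

Emit:
carry_out:
  steps: [0.001,0,0,0,0,0,0.6,0.002,0,0,0,0,0,0.6]

```text
time_s: 9.55
eef_pos: [0.4572, -0.0356, 0.0841]
eef_rot: [0.002, 0.739, 0.673, -0.002]
wrist_force: [-5.3, -26.3, -0.9]
opening: 0.601
grasp_force: 13.5
```

The force jumped to 26 N, so the crate is against the stop. I'll back off, lift and move to the gate pin.

Emit:
carry_out:
  steps: [-0.01,0,0,0,0,0,0.6,-0.03,0,0,0,0,0,0.6,-0.05,0,0,0,0,0,0.6,-0.05,0,-0.04,0,0,0,0.3,-0.05,0,-0.08,0,0,0,0,-0.05,0,-0.12,0,0,0,0,-0.05,0,-0.13,0,0,0,0,-0.05,0,-0.13,0,0,0,0]

```text
time_s: 10.35
eef_pos: [0.4531, -0.0824, 0.2154]
eef_rot: [0.001, 0.74, 0.672, 0.001]
wrist_force: [0.1, 0.4, -0.4]
opening: -0.005
grasp_force: 0.0
```

Run:
```python
from h import *
import cv2
goto((.596,-.114,.21,3.185),(.596,-.114,.113,3.185))
b=ctrl.camera("top")[190:310,180:330,::-1]
cv2.imwrite("pics/t3.png",cv2.resize(b,None,fx=5,fy=5,interpolation=cv2.INTER_CUBIC))
```

```text
t 10.35 pos [ 0.4531 -0.0824  0.2154] yaw_x 1.4751 F [ 0.1  0.4 -0.4] open -0.0
[-0.0178  0.1452  0.0058] [ 0.0022  0.0027 -1.7099]
[-0.0178  0.1449  0.1028] [ 0.0022  0.0027 -1.7099]
```

View pics/t3.png

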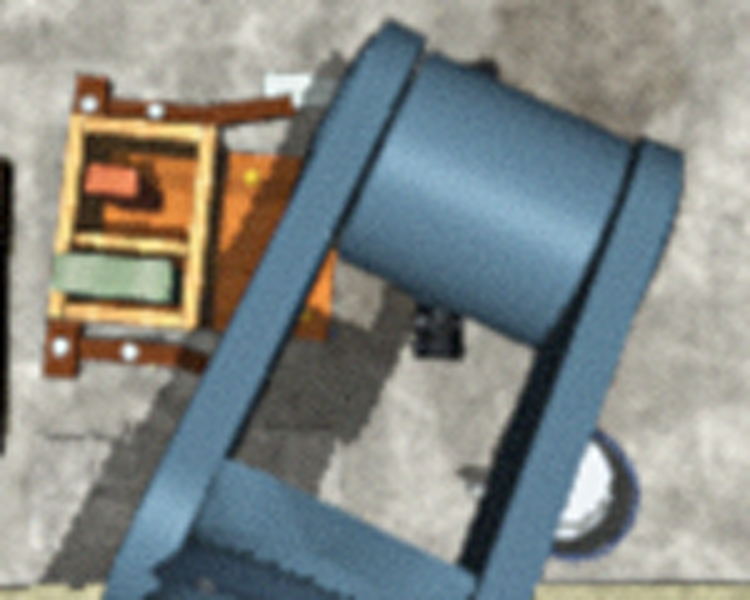

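The crate is home: its box top spans about (55–215, 115–325), parallel to the stop and between the guides. Next I go behind the gate pin.

Emit:
carry_out:
  steps: [-0.018,0.145,0.006,0,0,-1.71,0,-0.018,0.145,0.006,0,0,-1.71,0,-0.018,0.145,0.006,0,0,-1.71,0,-0.018,0.145,0.006,0,0,-1.71,0,-0.018,0.145,0.006,0,0,-1.71,0,-0.018,0.145,0.006,0,0,-1.71,0,-0.018,0.145,0.006,0,0,-1.71,0,-0.018,0.145,0.006,0,0,-1.71,0,-0.018,0.145,0.006,0,0,-1.71,0,-0.018,0.145,0.006,0,0,-1.71,0,-0.018,0.145,0.006,0,0,-1.71,0,-0.018,0.145,0.006,0,0,-1.71,0,-0.018,0.145,0.006,0,0,-1.71,0,-0.018,0.145,0.006,0,0,-1.71,0,-0.018,0.145,0.03,0,0,-1.71,0,-0.018,0.145,0.06,0,0,-1.71,0,-0.018,0.145,0.085,0,0,-1.71,0,-0.018,0.145,0.103,0,0,-1.71,0,-0.018,0.145,0.103,0,0,-1.71,0]

```text
time_s: 12.3
eef_pos: [0.5926, -0.1134, 0.107]
eef_rot: [-0.003, -0.021, 1.0, 0.002]
wrist_force: [-0.3, 0.6, -1.0]
opening: -0.001
grasp_force: 0.0
```

Run:
```python
from h import *
import cv2
H=np.array([.553,-.046]);b=1.475
x=np.array([np.cos(b),np.sin(b)]);y=np.array([-x[1],x[0]])
ts=[]
for th in np.r_[1.71,1.5:-.05:-.15]:
    p=H+.07*(np.cos(th)*y-np.sin(th)*x)-.019*(np.sin(th)*y+np.cos(th)*x);ts.append((*p,.113,b+th))
goto(*ts)
b=ctrl.camera("side")[110:260,130:330,::-1]
cv2.imwrite("pics/s4.png",cv2.resize(b,None,fx=4,fy=4,interpolation=cv2.INTER_CUBIC))
```

```text
t 12.3 pos [ 0.5926 -0.1134  0.107 ] yaw_x -3.0998 F [-0.3  0.6 -1. ] open -0.0
[ 0.0176 -0.0009 -0.0059] [ 0.0032 -0.0067 -0.0016]
[ 0.0326 -0.0034 -0.0058] [ 0.0025 -0.007   0.2084]
[ 0.0435 -0.0032 -0.0058] [ 0.002  -0.0072  0.3584]
[ 0.0542 -0.0014 -0.0057] [ 0.0014 -0.0074  0.5084]
[ 0.0646  0.002  -0.0056] [ 0.0009 -0.0075  0.6584]
[ 0.0743  0.0069 -0.0055] [ 3.000e-04 -7.600e-03  8.084e-01]
[ 0.0831  0.0132 -0.0054] [-3.000e-04 -7.700e-03  9.584e-01]
[ 0.0909  0.0208 -0.0054] [-9.0000e-04 -7.8000e-03  1.1084e+00]
[ 0.0975  0.0294 -0.0053] [-0.0015 -0.0078  1.2584]
[ 0.1028  0.039  -0.0052] [-0.0021 -0.0078  1.4084]
[ 0.1065  0.0492 -0.0052] [-0.0027 -0.0078  1.5584]
[ 0.1087  0.0598 -0.0051] [-0.0033 -0.0077  1.7084]
```

View pics/s4.png

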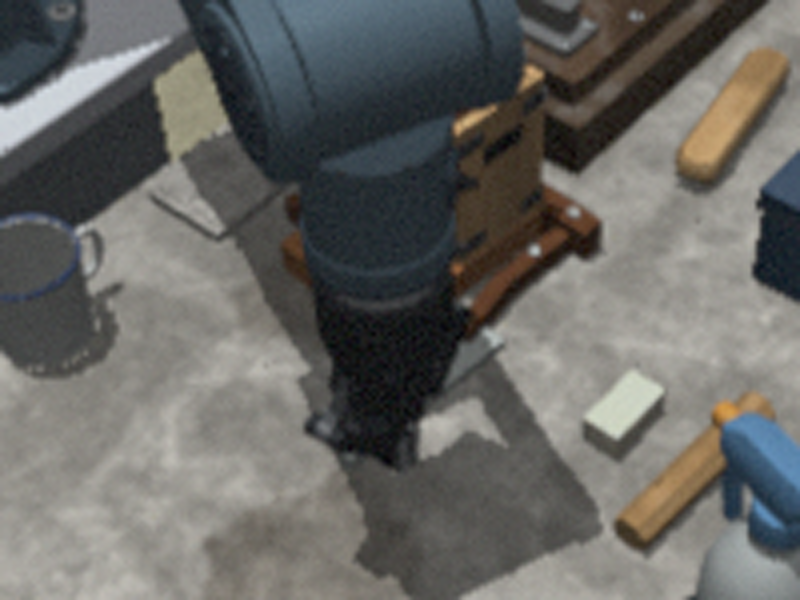

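In the side crop, the closed fingertip at (400,460) stands just outside the pin cap at (320,425), and the bystanders are untouched. Now I swing the gate along its arc.

Emit:
carry_out:
  steps: [0.009,0,-0.005,0,0,0,0,0.018,-0.001,-0.005,0,0,0,0,0.025,-0.002,-0.005,0,0,0.1,0,0.033,-0.003,-0.005,0,0,0.208,0,0.038,-0.003,-0.005,0,0,0.283,0,0.0435,-0.003,-0.005,0,0,0.358,0,0.049,-0.002,-0.005,0,0,0.433,0,0.054,-0.001,-0.005,0,0,0.508,0,0.0595,0,-0.005,0,0,0.583,0,0.0645,0.002,-0.005,0,0,0.658,0,0.0695,0.0045,-0.005,0,0,0.733,0,0.0745,0.007,-0.005,0,0,0.808,0,0.079,0.01,-0.005,0,0,0.883,0,0.083,0.013,-0.005,0,0,0.958,0,0.087,0.017,-0.005,0,0,1.033,0,0.091,0.021,-0.005,0,0,1.108,0]

```text
time_s: 13.95
eef_pos: [0.5032, -0.098, 0.1174]
eef_rot: [0.001, 0.509, 0.861, -0.0]
wrist_force: [-0.7, -0.7, 0.2]
opening: 0.001
grasp_force: 0.6
```

Run:
```python
from h import *
import cv2
H=np.array([.553,-.046]);b=1.475
x=np.array([np.cos(b),np.sin(b)]);y=np.array([-x[1],x[0]])
ts=[]
for th in [.6,.45,.3,.15,0,-.1]:
    p=H+.07*(np.cos(th)*y-np.sin(th)*x)-.019*(np.sin(th)*y+np.cos(th)*x);ts.append((*p,.113,b+th))
goto(*ts)
b=ctrl.camera("side")[110:260,130:330,::-1]
cv2.imwrite("pics/s5.png",cv2.resize(b,None,fx=4,fy=4,interpolation=cv2.INTER_CUBIC))
```

```text
t 13.95 pos [ 0.5032 -0.098   0.1174] yaw_x 2.0732 F [-0.7 -0.7  0.2] open 0.0
[ 0.0025 -0.0013  0.0044] [ 0.0013  0.0026 -0.0018]
[ 0.0131 -0.0034  0.0044] [0.0015 0.0025 0.1482]
[ 0.024  -0.0038  0.0044] [0.0017 0.0024 0.2982]
[ 0.0348 -0.0026  0.0043] [0.0019 0.0023 0.4482]
[0.0453 0.0001 0.0043] [0.0021 0.0021 0.5982]
[0.052  0.0028 0.0043] [0.0022 0.002  0.6982]
```

View pics/s5.png

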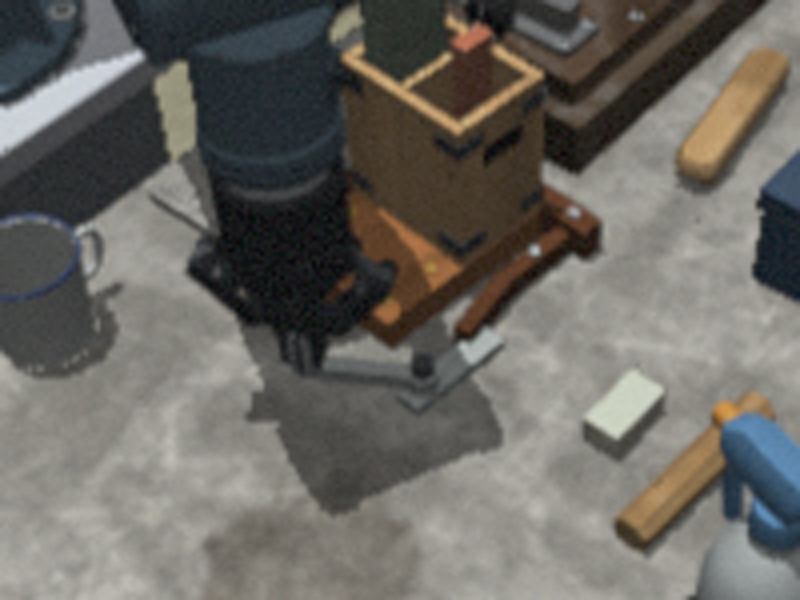

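The bar has swung from the hinge at (422,365) to a pin hidden behind the finger at about (305,360), so the gate is following. I'll continue to the stop.

Emit:
carry_out:
  steps: [0.007,-0.002,0.002,0,0,0.075,0,0.013,-0.003,0.003,0,0,0.148,0,0.0185,-0.0035,0.003,0,0,0.223,0,0.024,-0.004,0.003,0,0,0.298,0,0.0295,-0.003,0.003,0,0,0.373,0,0.035,-0.0025,0.003,0,0,0.448,0,0.04,-0.001,0.003,0,0,0.523,0,0.044,0,0.003,0,0,0.598,0]

```text
time_s: 14.8
eef_pos: [0.4819, -0.0591, 0.114]
eef_rot: [0.001, 0.739, 0.673, 0.0]
wrist_force: [-0.6, -0.2, -0.1]
opening: -0.001
grasp_force: 0.5
```

Emit:
carry_out:
  steps: [0.001,0,0,0,0,0,0,0.002,0,0,0,0,0,0]

```text
time_s: 15.0
eef_pos: [0.4821, -0.0581, 0.1139]
eef_rot: [0.001, 0.738, 0.675, -0.001]
wrist_force: [-5.2, -9.3, 4.2]
opening: 0.001
grasp_force: 4.9
```

Emit:
carry_out:
  steps: [0.001,0,0,0,0,0,0,0.002,0,0,0,0,0,0]

```text
time_s: 15.2
eef_pos: [0.4822, -0.0577, 0.114]
eef_rot: [0.002, 0.737, 0.675, -0.002]
wrist_force: [-6.6, -17.7, 4.3]
opening: -0.002
grasp_force: 9.2
```

Emit:
carry_out:
  steps: [0.001,0,0,0,0,0,0,0.002,0,0,0,0,0,0]

```text
time_s: 15.4
eef_pos: [0.4823, -0.0572, 0.114]
eef_rot: [0.003, 0.737, 0.675, -0.003]
wrist_force: [-9.3, -26.6, 3.0]
opening: 0.001
grasp_force: 13.6
```

That's a hard stop. I'll retreat, lift clear and check.

Emit:
carry_out:
  steps: [-0.01,0,0,0,0,0,0,-0.03,0,0,0,0,0,0,-0.05,0,0,0,0,0,0,-0.06,0,-0.04,0,0,0,0,-0.09,0,-0.08,0,0,0,0,-0.13,0,-0.12,0,0,0,0,-0.17,0,-0.15,0,0,0,0,-0.21,0,-0.15,0,0,0,0,-0.25,0,-0.15,0,0,0,0,-0.25,0,-0.15,0,0,0,0,-0.25,0,-0.15,0,0,0,0]

```text
time_s: 16.5
eef_pos: [0.459, -0.3025, 0.263]
eef_rot: [-0.0, 0.739, 0.674, 0.0]
wrist_force: [-0.3, 1.0, -0.4]
opening: -0.001
grasp_force: 0.0
```

Run:
```python
from h import *
import cv2
goto()
a=ctrl.camera("side")[110:260,130:330,::-1];b=ctrl.camera("top")[190:310,170:330,::-1]
cv2.imwrite("pics/f.png",np.hstack([cv2.resize(a,(400,300),interpolation=2),cv2.resize(b,(400,300),interpolation=2)]))
```

```text
t 16.5 pos [ 0.459  -0.3025  0.263 ] yaw_x 1.4785 F [-0.3  1.  -0.4] open -0.0
```

View pics/f.png

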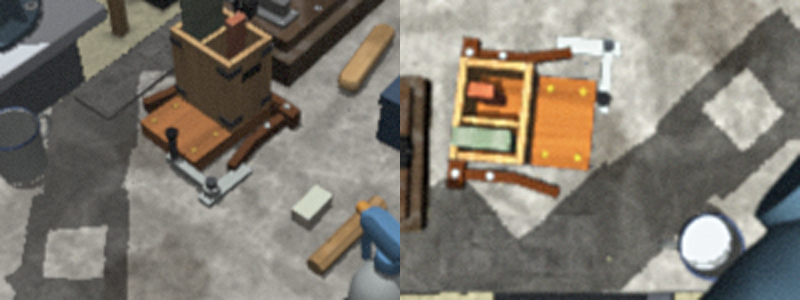

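The picture shows the gate lying across the mouth behind the toe, from hinge (609,47) to pin (603,98), and the crate square in the bay. I'll check the numbers, and hand in if they hold.

Run:
```python
from h import *
t=lambda x,y,z:ray("top",170+(x-400+.5)/2.5-.5,190+(y+.5)/2.5-.5,z)
x=np.array([np.cos(1.475),np.sin(1.475)]);y=np.array([-x[1],x[0]]);o=np.array([.469,.084])
d=t(603.5,99,.069)-t(609,47,.036);gate=np.arctan2(-(d@x),d@y)
A,B=t(597,81,.028),t(592,169,.028);e=A-B;ang=np.arctan2(e@x,-(e@y))
c=(A+B)/2+.11*x-o
print("gate",gate,np.hypot(*d),"crate",c@x,c@y,ang)
if abs(gate)<.12 and abs(ang)<.08: print(ctrl.hand_in())
```

```text
gate -0.014080344051598 0.0670962876108453 crate -0.0027877586936475114 0.0025723358247362635 0.03500703733920055
the job is handed in; nothing more can be done
None
```

The crate stands home and square against the stop, about 3 mm off it and centred to about 3 mm by the last camera check. The gate measures shut, the bystanders look unmoved, and the job was handed in at about 16.6 s; the judge's verdict was not shown.

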